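# Index the vial turntable to its next station

## Robot

A 6-joint arm with a two-finger parallel gripper is mounted at the origin on a cart in front of the work surface, level with it; the furniture and walls round the work are solid. World frame = base frame: x ahead of the robot, y to its left, z up, the work surface at z = 0. Lengths are in mm, angles in rad, forces in N, time in s.
With the tool pointing down it reaches from about 350 to 775 mm from the base axis. Payload 7.3 kg.
Tool frame: the origin (TCP) lies at the very end of the fingers, on their centre line; the grasp point (between the pads) lies 19 mm behind it; z points along the fingers, y is the line along which they close (so a half turn about z gives the same grasp; the last joint's range is limited). The gripper opens to 92 mm and grips with 3 to 60 N. Pads are 19 mm wide; open, the fingers measure 130 mm over their backs; the gripper's body (75 mm by 190 mm) begins 47 mm behind the grasp point.
Start: joints at [-0.146, 0.342, 1.524, -0, 1.275, -0.146], TCP at [525.019, 0.019, 226.741] pointing down, gripper open.
Joint ranges: [-2.53, 2.53], [-0.77, 2.02], [0.04, 2.7], [-1, 4.14], [0.28, 2.66], [-3.11, 3.11]. Speed limits (rad/s): [2.57, 2.57, 3.14, 3.14, 3.14, 3.14].

## Interface

Orientations are given as [roll, pitch, yaw] about the fixed x, y, z axes, in that order (R = Rz(yaw) Ry(pitch) Rx(roll)).
In Python, from plant import bot gives the robot as it stands.
- The arm moves only by the tool apply_moves, never from a script. Its argument "motion" is text: rows parted by semicolons, each of 4 numbers parted by spaces: the shift along the tool's x, y, z in m, then the turn about the tool's z in degrees. A call has 1 to 8 rows; each row shifts and turns the commanded pose from where the row before left it, along the tool's axes as they then stand; what a row does not reach is not made up. A row lasts 1/8 s, in which the tool goes at most 62.5 mm and 10.7 degrees, less where a joint would pass 70% of its speed; a pose out of reach is approached as far as the arm can. A call with a gripper value outside its range is refused whole. "fingers" is the opening, from -1 (shut) to 1 (fully open), set as the call begins (left out, the last holds). The fingers move at their own pace and stop on an object; the grip force is fixed at half the most. Time passes only in rows, so rows that do not move let the fingers close. It gives the time, the measured TCP pose, the force, the opening and the grip force at its end, in the units of the state.
- bot.get_obs(): the state, without advancing time (a new reading comes with each control period).
- bot.capture(name): name is "scene" or "side" or "wrist"; returns a dict with "img" (420x560x3 uint8, blue, green, red), "range_z" (420x560 float32, mm along the optical axis (not along the pixel's ray), 0 where there is no reading), "fx", "fy", "cx", "cy" (pixels), "world_from_camera" (4x4, takes a point from camera to world coordinates); the wrist camera has in their place "mount" (4x4, takes a point from camera to tool coordinates, whose origin is the TCP and whose axes are the flange's). Camera axes: x right, y down, z forward; pixel columns grow to the right and rows downward; lengths in mm; the calibration is good to about 2 mm. A picture is of the moment at which its call begins: read the wrist's pose just before it.
- bot.close_job(): hands the job in; it is judged then, once.
Trained networks look in a picture, given as the dict that the camera call returned (one of the last four; its "shot" number tells which), for a name from the list of things; names that differ only in an ending like _2 or _b are one class to them, and where a whole thing is asked for, a point or a joint stands for the part that bears it (a point fixed in the world has none). Each returns a list of dicts, best first, with "p" (0 to 1); they miss things now and then, are a little off and sometimes report something else, mostly with a low value. They report only what shows in the picture. A call takes as long as a camera call. They do not tell look-alikes from the thing itself.
- bot.cut_out(picture, thing): "pixels" (420x560 bool, what is visible of it) and "point" ([column, row] in pixels, amid what is visible of it).
The state is a dict: "time": time; "joint_positions": joint angles; "dq": joint speeds; "tau": joint torques, N m; "tool_pos": TCP position; "tcp_rot": TCP orientation; "contact_force": force on the tool from outside, world axes, zero at the start; "moment": the same for the moment, N m; "grip_width": finger opening in mm; "finger_force": force on a finger pad.
Only numpy, scipy, OpenCV 4.12 (cv2) and the standard library are available. Lean on these libraries where they do the work, as an engineer would, in place of code of your own. Each camera call takes 0.05 s, during which the arm holds its last target. There are 200 camera calls.

## Task

The vial turntable is locked by the spring index pin under the black knob at the end of its arm. Draw the pin, swing the turntable counterclockwise (seen from above) to the next hole, on the adjustable aluminium plate, and let the pin drop fully home there; feel for the hole and never force the pin sideways or press it hard. Keep both vials standing in their holders and leave the things around alone.

Things in the scene. Friction and masses are not known exactly. Their poses are not given: they have to be found in the camera images.
- turntable_base: Round grey fixed base, 264 mm across and 20 mm high; origin at the centre of its underside, on the turntable's vertical axis; z up. At turntable angle 0 the index arm points along the base's -x axis. Two holes are drilled in it on the pin circle (radius 110 mm): the one the pin starts in, at angle 0, and a wrong one at -0.61 rad.
- start_hole (a point): Mouth of the starting hole. From 0.05 to 0.45 rad on from it (counterclockwise) begins an aluminium arc plate, 1.2 mm thick, leading end ramped, clamped on the base at a setting that differs each time and is not measured. Its first hole, the wanted one, lies 0.60 to 1.00 rad on from the starting hole, to be found by feel or eye; a second, wrong one 0.61 rad further.
- turntable (a joint): Turntable angle (rad) about the vertical, 0 at the starting hole (start within 0.008), growing counterclockwise from above; stops at -0.78 and 1.72. An aluminium disc, 156 mm diameter, top at z = 36 mm, with a 26 mm wide arm out to radius 123 mm and four white vial holders. It turns stiffly (about 1 N at the pin circle) and stays where it is left.
- index_pin (a joint): Lift of the index pin (m): 0 fully home in a hole, about 0.0075 when its tip rides on the base, 0.0087 when on the aluminium plate (clear of all from 0.010), 0.018 at its upper stop. A spring pushes it down, 4 N when home and 6.5 N at 0.010. Pin 8 mm thick with a round end, holes 11.2 mm wide: it drops in by itself within about 1.5 mm of a hole's centre if left free, and then stops the turntable.
- knob_middle (a point): Middle of the black upright cylindrical knob on top of the index pin, 22 mm diameter and 34 mm high; with the pin home its middle is 79 mm above the worktop, its underside 62 mm; below it a steel barrel of 21 mm diameter on the arm reaches up to 56 mm. Swings and lifts with the pin.
- pin_shank: The steel index pin under the knob, 8 mm diameter, mostly hidden in the arm; origin on the pin axis at worktop height when home. Its contact with the base and plate shall stay under 30 N: riding under its spring is fine, leaning hard sideways with the pin in a hole is not.
- hub (a point): Point on the turntable's axis at the disc's top, 36 mm above the worktop.
- vial_near: Small brown capped vial, 20 mm diameter, 51 mm high, loose in a holder of the turntable 50 mm from the axis, on the arm side, walls 14 mm high; origin at the centre of its underside.
- vial_far: Second, alike vial, loose in the holder across the axis from the first; origin at the centre of its underside.
- dropper_bottle: Brown dropper bottle, 38 mm diameter, 78 mm high, bystander behind the turntable; origin under its centre.
- reagent_bottle: Small white bottle with a red cap, 47 mm diameter, 95 mm high, bystander behind the turntable; origin under its centre.
- marker_blue: Blue marker 124 mm long lying beside the base, bystander.
- forceps: Steel forceps 125 mm long lying beside the base, bystander.
Mind the look-alikes: they are no part of the job. What is shaped like the vial_near but turquoise is not meant.

How it is judged (in metres and radians):
On the way, in this order (a step that is already met when the one before it is completed fails the run):
1. the pin is drawn out of the starting hole (value of joint index_pin above 0.0075 m), for 0.1 s.
2. the turntable is swung off the starting hole, counterclockwise (value of joint turntable above 0.2 rad), for 0.1 s.
At the end, for the whole second after the job is handed in: The index pin is fully home (within 1.5 mm) in the first hole of the aluminium plate (turntable between 0.55 and 1.08 rad, where there is no other hole), the turntable is at rest, and both vials stand upright (within 0.2 rad) in their holders (value of joint index_pin below 0.0015 m and value of joint turntable between 0.55 and 1.08 rad and velocity of joint turntable between -0.02 and 0.02 rad/s and angle between each of vial_near, vial_far's own z axis and vertical below 0.2 rad and distance between each of vial_near, vial_far and hub below 0.06 m); the robot touches nothing.
It fails at once if the pin is forced: more than 30 N between it and anything (contact force between pin_shank and anything else above 30 N).
It fails at once if a vial is tipped (angle between any of vial_near, vial_far's own z axis and vertical above 0.5 rad).
It fails at once if a bystander is moved more than 3 cm (distance of any of dropper_bottle, reagent_bottle, marker_blue, forceps from where it was at the start of the episode above 0.03 m).
It also fails if it takes over 38 s, if anything falls off the work surface, if the arm or the gripper's body presses on something with over 40 N, if the wrist force passes 120 N, or if a joint passes its speed limit or range.

## Working session

There is one attempt and no reset: what is moved stays moved. The work goes in short steps, Python scripts to look and compute and a tool call to move; the robot and the scene stay as the last step left them, time stands still between calls to the robot, and variables do not carry over. Pictures are saved under pics/ and viewed, at most 10 in all, crops included, and the job is handed in when it is done.

Besides the shell and the picture viewer there is one more tool, called after "Emit:" as name(argument=value, ...), one argument or row to a line, values as JSON. apply_moves: Moves the arm, as the interface text tells. Its arguments: {"type":"object","properties":{"motion":{"type":"string"},"fingers":{"type":"number"}},"required":["motion"]}

```bash
mkdir -p pics
cat > h.py <<'E'
import numpy as np, cv2
from plant import bot
def world(c,mask=None):
    z=c["range_z"]; v,u=np.nonzero((z>0)&(mask if mask is not None else True))
    d=z[v,u]; P=np.c_[(u-c["cx"])/c["fx"]*d,(v-c["cy"])/c["fy"]*d,d,np.ones(len(d))]
    return (P@np.array(c["world_from_camera"]).T)[:,:3],u,v
E
python3 - <<'E'
from h import *
for n in ("scene","side"):
    c=bot.capture(n); cv2.imwrite(f"pics/{n}0.png",c["img"])
    for t in ("knob_middle","turntable_base","vial_near","hub"):
        for r in bot.cut_out(c,t)[:3]:
            P,u,v=world(c,r["pixels"]); print(n,t,round(r["p"],2),r["point"],np.median(P,0).round(),P.min(0).round(),P.max(0).round())
print(bot.get_obs())
E
```

```text
scene knob_middle 0.44 [212.4, 199.6] [455. 130.  87.] [447. 124.  66.] [468. 144. 101.]
scene turntable_base 0.56 [257.1, 210.5] [545.  94.  23.] [433. -24.  -2.] [716. 263. 232.]
scene vial_near 0.74 [206.2, 275.2] [340. -15.  38.] [333. -21.   1.] [352.   0.  55.]
scene vial_near 0.53 [338.0, 296.9] [ 524. -215.   13.] [ 467. -221.    0.] [ 590. -200.   19.]
scene vial_near 0.5 [238.3, 182.9] [547. 152.  74.] [540. 145.  44.] [559. 171.  91.]
scene hub 0.78 [250.3, 207.0] [542. 113.  38.] [443.  32.   1.] [654. 249. 101.]
side knob_middle 0.49 [213.5, 197.9] [456. 127.  87.] [447. 121.   0.] [517. 259.  99.]
side turntable_base 0.72 [268.6, 211.4] [548.  89.  22.] [433. -26.   0.] [711. 236.  99.]
side turntable_base 0.65 [225.9, 175.5] [558. 293.   6.] [504. 286.   0.] [615. 305.  15.]
side vial_near 0.77 [187.5, 258.4] [350.  41.  36.] [342.  36.  -3.] [374.  88.  54.]
side vial_near 0.7 [196.9, 286.2] [342. -19.  38.] [333. -23.   2.] [353.  -0.  54.]
side vial_near 0.5 [249.3, 184.6] [549. 149.  75.] [541. 143.  21.] [595. 214.  91.]
side hub 0.6 [264.4, 209.0] [543. 107.  37.] [444.  29.  19.] [649. 199.  99.]
{'time': 0.5, 'joint_positions': array([-1.45989577e-01,  3.42012766e-01,  1.52411377e+00, -3.37776236e-05,
        1.27539630e+00, -1.45999567e-01]), 'dq': array([ 0.00102489, -0.00088429, -0.00068048, -0.00095608, -0.00093152,
        0.00076889]), 'tau': array([-1.00360390e-03, -4.30814373e+01, -2.44312853e+01,  7.17342203e-02,
        4.90185502e-02, -4.28860744e-05]), 'tool_pos': array([5.25012220e+02, 1.55444596e-02, 2.26729064e+02]), 'tcp_rot': array([3.14152827e+00, 4.21297319e-05, 1.57081615e+00]), 'contact_force': array([-0.45348647, -0.29151785, -0.82885743]), 'moment': array([ 0.0033585 ,  0.01557171, -0.02270958]), 'finger_force': 0.0, 'grip_width': 91.6276154696901}
```

Run:
```python
import cv2
for n in("scene","side"):
    a=cv2.imread(f"pics/{n}0.png"); cv2.imwrite(f"pics/{n}0c.png",cv2.resize(a[120:320,150:400],None,fx=3,fy=3,interpolation=cv2.INTER_CUBIC))
```

```text
(no output)
```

View pics/scene0c.png

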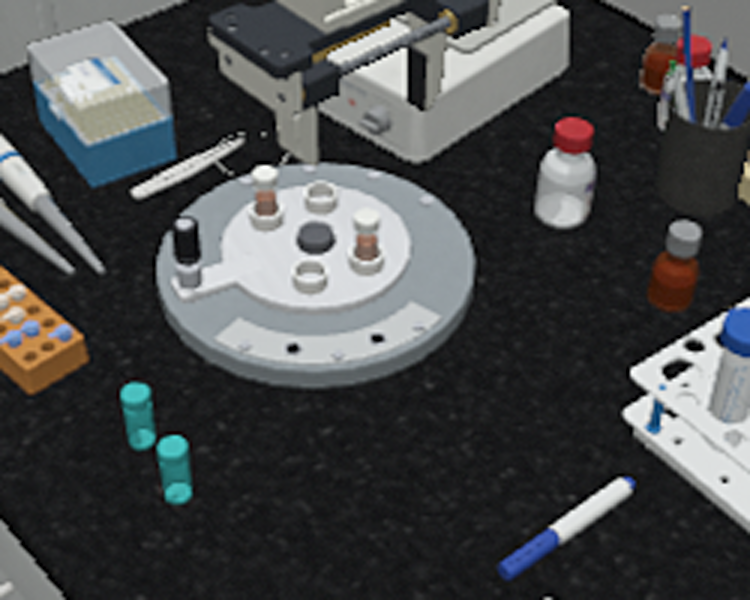

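View pics/side0c.png

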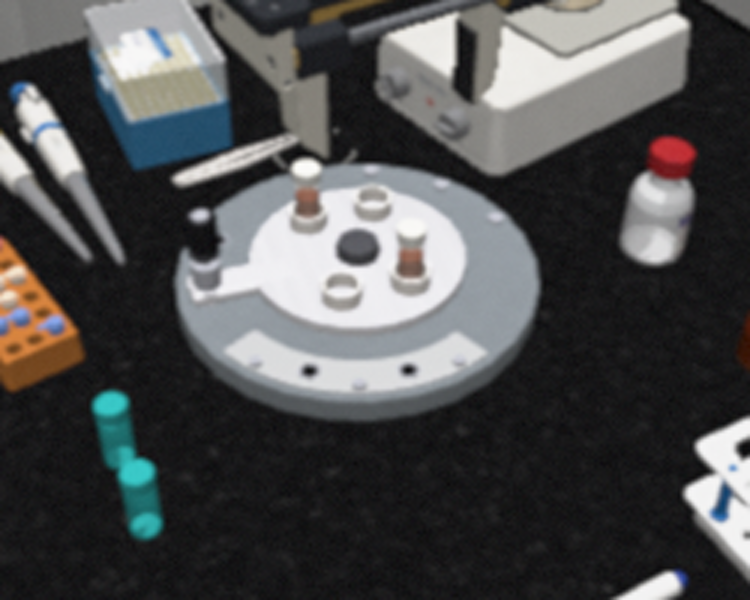

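Run:
```python
from h import *
H={"scene":[(247.7,236),(275.7,232.7)],"side":[(253,243.7),(286.3,243.3)]}
for n in H:
    c=bot.capture(n); T=np.array(c["world_from_camera"])
    P,u,v=world(c)
    s=(abs(P[:,2]-20.5)<2.5)&(np.hypot(P[:,0]-555,P[:,1]-107)<140)
    ctr,R=cv2.minEnclosingCircle(P[s][:,:2].astype(np.float32)); ctr=np.array(ctr)
    print(n,"c",ctr,R)
    ps=[]
    for a,b in H[n]:
        d=T[:3,:3]@np.array([(a-c["cx"])/c["fx"],(b-c["cy"])/c["fy"],1]);o=T[:3,3]
        p=o+d*(21.2-o[2])/d[2]; ps.append(p[:2])
    k=(P[:,2]>66)&(P[:,2]<105)&(np.hypot(P[:,0]-456,P[:,1]-133)<24)
    K=P[k]; print("knob",np.median(K,0),K.min(0),K.max(0),k.sum())
    top=K[K[:,2]>94]; print("top",top.mean(0),len(top))
    ps.append(top.mean(0)[:2])
    for p in ps: print(p.round(1),np.hypot(*(p-ctr)).round(1),np.arctan2(*(p-ctr)[::-1]).round(3))
    r=P[(P[:,2]>60)&(np.hypot(P[:,0]-550,P[:,1]-107)<250)];print(len(r))
```

```text
scene c [563.63232422 109.10447693] 132.36465454101562
knob [454.76190267 129.53458609  87.43098059] [446.89699423 122.88378342  66.45345074] [467.73732145 148.06678646  99.9651575 ] 134
top [457.59429172 133.81603836  96.92755675] 54
[485.3  35.6] 107.5 -2.388
[541.9   2. ] 109.3 -1.771
[457.6 133.8] 108.9 2.913
12263
side c [563.49255371 106.85904694] 132.8920135498047
knob [455.45865156 126.76516191  88.23739577] [447.04722206 120.37728169  66.43334743] [468.5014951  143.0367805   98.77008711] 181
top [458.02912296 131.75983948  96.65113055] 65
[484.8  32.9] 108.0 -2.388
[542.2  -0.9] 109.8 -1.766
[458.  131.8] 108.4 2.91
12762
```

Emit:
apply_moves(
  motion="0.033 -0.017 0.015 0; 0.033 -0.017 0.015 0; 0.033 -0.017 0.015 0; 0.034 -0.017 0.015 13;0 0 0 3;0 0 0 0",
  fingers=0.1,
)

```text
time: 1.35
tool_pos: [457.0, 133.4, 166.8]
tcp_rot: [3.141, 0.0, 1.332]
contact_force: [0.1, -0.2, 0.7]
grip_width: 50.5
finger_force: 0.0
```

Run:
```python
from h import *
from scipy.spatial.transform import Rotation as R
o=bot.get_obs(); c=bot.capture("wrist"); cv2.imwrite("pics/w1.png",c["img"])
T=np.eye(4);T[:3,:3]=R.from_euler("xyz",o["tcp_rot"]).as_matrix();T[:3,3]=o["tool_pos"]
c["world_from_camera"]=T@np.array(c["mount"])
print(o["tool_pos"],o["tcp_rot"],o["contact_force"],o["grip_width"],o["time"]);print(np.array(c["mount"]).round(2))
P,u,v=world(c)
k=(abs(P[:,2]-96)<4)&(np.hypot(P[:,0]-457,P[:,1]-133)<25)
K=P[k];print(K.mean(0),K.min(0),K.max(0),len(K)); 
if len(K): print(cv2.minEnclosingCircle(K[:,:2].astype(np.float32)))
s=(abs(P[:,2]-36)<2)&(np.hypot(P[:,0]-565,P[:,1]-108)<85); print(P[s].min(0),P[s].max(0))
```

```text
[456.96318858 133.35766777 166.78412729] [3.14134243e+00 1.29172460e-06 1.33244975e+00] [ 0.12107029 -0.19336951  0.70085971] 50.45853740334001 1.35
[[  -0.     -0.96   -0.28   77.19]
 [   1.     -0.      0.     -0.23]
 [  -0.     -0.28    0.96 -158.36]
 [   0.      0.      0.      1.  ]]
[458.50388702 135.62270809  96.1236414 ] [447.56343564 124.63598435  92.0141278 ] [468.94008646 145.48935399  98.55374581] 854
((458.3369140625, 134.87416076660156), 10.856285095214844)
[480.83135775  42.91921989  34.00072497] [642.48573868 186.29008546  37.99993618]
```

View pics/w1.png

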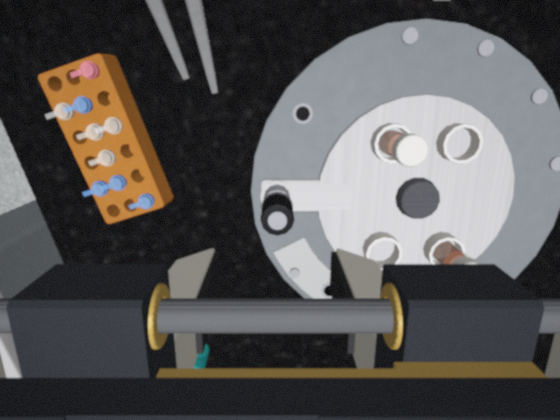

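Emit:
apply_moves(
  motion="0.001 0.001 0.025 0; 0 0 0.025 0; 0 0 0.025 0; 0 0 0.02 0; 0 0 0.006 0; 0 0 0 0",
)

```text
time: 2.15
tool_pos: [458.6, 133.5, 65.9]
tcp_rot: [3.141, -0.0, 1.331]
contact_force: [1.1, -0.5, -0.0]
grip_width: 50.1
finger_force: 0.0
```

Emit:
apply_moves(
  motion="0 0 0 0; 0 0 0 0;0 0 0 0; 0 0 0 0",
  fingers=-0.6,
)

```text
time: 2.65
tool_pos: [458.5, 133.8, 66.0]
tcp_rot: [3.141, -0.0, 1.331]
contact_force: [1.2, 0.0, 2.3]
grip_width: 21.4
finger_force: 30.0
```

Emit:
apply_moves(
  motion="0 0 -0.003 0; 0 0 -0.003 0;0 0 -0.003 0; 0 0 -0.003 0;0 0 0 0",
)

```text
time: 3.28
tool_pos: [458.4, 133.7, 77.9]
tcp_rot: [3.141, -0.0, 1.331]
contact_force: [4.4, -0.8, -7.1]
grip_width: 21.3
finger_force: 30.0
```

Run:
```python
from h import *
import numpy as np
o=bot.get_obs()
for n in("scene","side"):
    c=bot.capture(n);P,u,v=world(c)
    for z0,cc in((96,(458,134)),):
        k=(np.hypot(P[:,0]-458,P[:,1]-134)<13)&(P[:,2]<125)&(P[:,2]>50); print(n,k.sum(),np.percentile(P[k][:,2],[5,50,95,99]).round(1))
```

```text
scene 214 [ 54.   91.9 111.4 120.1]
side 270 [ 53.8  90.7 109.5 120.5]
```

Emit:
apply_moves(
  motion="-0.00384 0.00012 0 -2;-0.00767 0.00037 0 -4;-0.00767 0.00037 0 -4;-0.00767 0.00037 0 -4;-0.00767 0.00037 0 -4;-0.00767 0.00037 0 -4;-0.00767 0.00037 0 -4;-0.00384 0.00012 0 -2",
)

```text
time: 4.38
tool_pos: [458.7, 80.5, 77.5]
tcp_rot: [-3.141, -0.001, 1.821]
contact_force: [3.0, 1.1, -7.4]
grip_width: 21.3
finger_force: 30.0
```

Emit:
apply_moves(
  motion="-0.00384 0.00012 0 -2;-0.00767 0.00037 0 -4;-0.00767 0.00037 0 -4;-0.00767 0.00037 0 -4;-0.00767 0.00037 0 -4;-0.00767 0.00037 0 -4;-0.00767 0.00037 0 -4;-0.0029 0.0001 0 -1.5",
)

```text
time: 5.38
tool_pos: [483.0, 34.6, 77.1]
tcp_rot: [-3.139, -0.003, 2.3]
contact_force: [-2.0, -0.5, -7.3]
grip_width: 21.6
finger_force: 30.0
```

```bash
cat >> h.py <<'E'
def knobz(x,y):
    for n in("scene","side"):
        c=bot.capture(n);P,u,v=world(c)
        m=(c["img"].max(2)<60)[v,u]
        k=(np.hypot(P[:,0]-x,P[:,1]-y)<13)&(P[:,2]<125)&(P[:,2]>50)
        print(n,k.sum(),np.percentile(P[k][:,2],[5,50,95,99]).round(1))
    return c
E
python3 - <<'E'
from h import *
o=bot.get_obs();p=o["tool_pos"];d=p[:2]-[565.5,109];print(p,o["contact_force"],np.hypot(*d),np.arctan2(*d[::-1])%6.2832-2.9147,o["time"])
c=bot.capture("wrist");cv2.imwrite("pics/w2.png",c["img"])
E
```

```text
[483.02248016  34.61509513  77.09346929] [-2.00587559 -0.50099192 -7.34625651] 111.06599548091403 0.9607606818906005 5.375
```

View pics/w2.png

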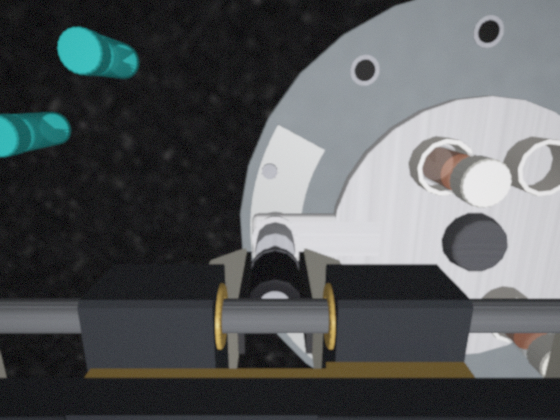

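Emit:
apply_moves(
  motion="-0.0008 0 0 -0.4;0 0 0.001 0;0 0 0.001 0;0 0 0 0",
)

```text
time: 5.92
tool_pos: [483.8, 34.0, 75.3]
tcp_rot: [-3.14, -0.001, 2.307]
contact_force: [-4.2, -4.2, -7.7]
grip_width: 21.3
finger_force: 30.0
```

Emit:
apply_moves(
  motion="0 0 0 0;0 0 0 0;0 0 0 0",
  fingers=-0.35,
)

```text
time: 6.3
tool_pos: [485.8, 34.2, 76.4]
tcp_rot: [3.14, 0.002, 2.307]
contact_force: [0.0, -0.2, 0.1]
grip_width: 29.9
finger_force: 0.0
```

Run:
```python
from h import *
o=bot.get_obs();p=o["tool_pos"];d=p[:2]-[565.5,109];print(p,o["contact_force"],np.hypot(*d),np.arctan2(*d[::-1])%6.2832-2.9147,o["time"])
c=knobz(485,34);cv2.imwrite("pics/s3.png",cv2.resize(c["img"][190:290,190:320],None,fx=5,fy=5,interpolation=cv2.INTER_CUBIC))
```

```text
[485.84628545  34.23093735  76.42430434] [ 0.01699306 -0.21699211  0.09505588] 109.24800671454251 0.9806843731204706 6.3
scene 55 [51.3 57.  70.3 71.3]
side 74 [51.3 56.8 76.7 81.7]
```

View pics/s3.png

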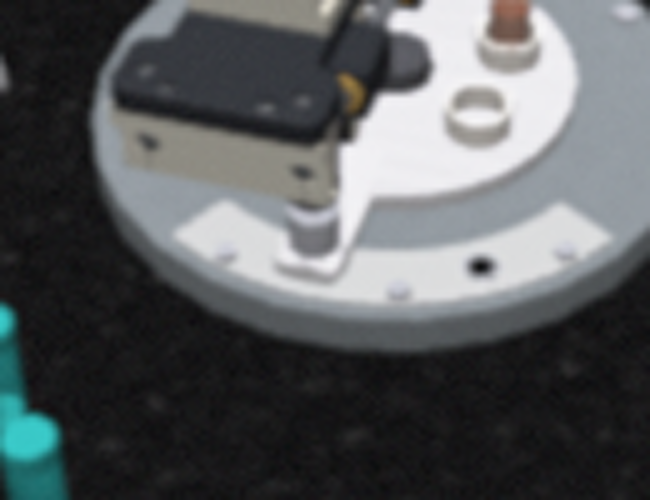

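```bash
cat >> h.py <<'E'
def wristknob(f):
    from scipy.spatial.transform import Rotation as R
    o=bot.get_obs(); c=bot.capture("wrist"); cv2.imwrite(f,c["img"][150:350,180:400])
    T=np.eye(4);T[:3,:3]=R.from_euler("xyz",o["tcp_rot"]).as_matrix();T[:3,3]=o["tool_pos"]
    c["world_from_camera"]=T@np.array(c["mount"]);P,u,v=world(c)
    p=o["tool_pos"]
    k=(np.hypot(P[:,0]-p[0],P[:,1]-p[1])<13)&(P[:,2]<125)&(u>262)&(u<290)
    h,e=np.histogram(P[k][:,2],np.arange(50,125,2));print(list(zip(e.astype(int),h)))
E
python3 - <<'E'
from h import *
wristknob("pics/w4.png")
E
```

```text
[(np.int64(50), np.int64(28)), (np.int64(52), np.int64(37)), (np.int64(54), np.int64(93)), (np.int64(56), np.int64(68)), (np.int64(58), np.int64(0)), (np.int64(60), np.int64(0)), (np.int64(62), np.int64(0)), (np.int64(64), np.int64(9)), (np.int64(66), np.int64(22)), (np.int64(68), np.int64(69)), (np.int64(70), np.int64(41)), (np.int64(72), np.int64(46)), (np.int64(74), np.int64(41)), (np.int64(76), np.int64(47)), (np.int64(78), np.int64(45)), (np.int64(80), np.int64(49)), (np.int64(82), np.int64(48)), (np.int64(84), np.int64(44)), (np.int64(86), np.int64(47)), (np.int64(88), np.int64(55)), (np.int64(90), np.int64(54)), (np.int64(92), np.int64(56)), (np.int64(94), np.int64(251)), (np.int64(96), np.int64(623)), (np.int64(98), np.int64(12)), (np.int64(100), np.int64(0)), (np.int64(102), np.int64(0)), (np.int64(104), np.int64(0)), (np.int64(106), np.int64(0)), (np.int64(108), np.int64(0)), (np.int64(110), np.int64(0)), (np.int64(112), np.int64(0)), (np.int64(114), np.int64(0)), (np.int64(116), np.int64(0)), (np.int64(118), np.int64(0)), (np.int64(120), np.int64(0)), (np.int64(122), np.int64(0))]
```

View pics/w4.png

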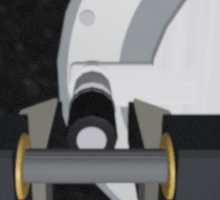

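The crop shows the knob free between the fingers, with its top at about 96 mm. That is the same height as at the start, so the pin has dropped home. I'll retreat straight up and verify.

Emit:
apply_moves(
  motion="0 0 -0.005 0;0 0 -0.015 0;0 0 -0.02 0;0 0 -0.03 0;0 0 -0.03 0;0 0 -0.03 0;0 0 0 0;0 0 0 0",
  fingers=-0.2,
)

```text
time: 7.45
tool_pos: [484.5, 34.1, 205.2]
tcp_rot: [-3.141, -0.001, 2.307]
contact_force: [-0.5, 0.1, -0.9]
grip_width: 37.0
finger_force: 0.0
```

Run:
```python
from h import *
c=knobz(485,34);cv2.imwrite("pics/s5.png",cv2.resize(c["img"][150:290,190:350],None,fx=4,fy=4,interpolation=cv2.INTER_CUBIC))
o=bot.get_obs();print(o["tool_pos"],o["contact_force"],o["time"])
```

```text
scene 183 [53.2 80.8 97.7 98.8]
side 258 [53.6 80.6 97.7 98.4]
[484.26303466  34.14041324 204.69520521] [-0.29873592  0.54538883  0.58743074] 7.55
```

View pics/s5.png

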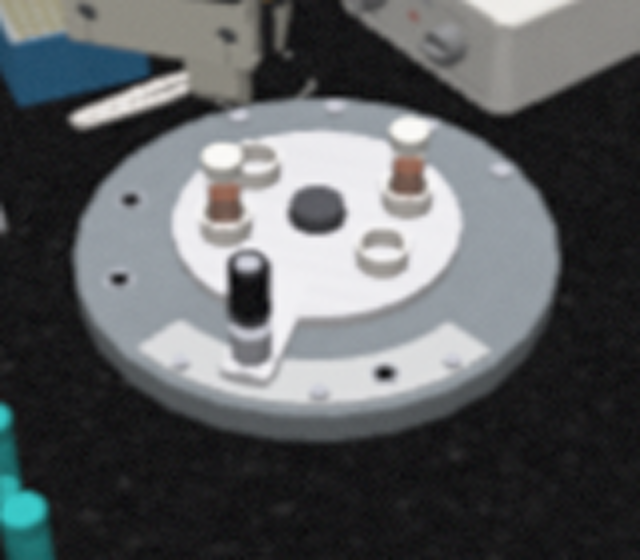

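The picture shows the knob at about (248,300), low over the first plate hole. The wrong plate hole at (385,373) is open and both vials are upright. I'll do one last precise height check, then hand in.

Run:
```python
from h import *
from scipy.spatial.transform import Rotation as R
o=bot.get_obs(); c=bot.capture("wrist")
T=np.eye(4);T[:3,:3]=R.from_euler("xyz",o["tcp_rot"]).as_matrix();T[:3,3]=o["tool_pos"]
c["world_from_camera"]=T@np.array(c["mount"]);P,u,v=world(c)
k=(np.hypot(P[:,0]-485,P[:,1]-35)<9)&(P[:,2]>88)&(P[:,2]<115)
a=(abs(P[:,2]-36)<4)&(np.hypot(P[:,0]-565.5,P[:,1]-109)<75)
z=np.median(P[k][:,2]),np.median(P[a][:,2]); print(z,k.sum(),a.sum())
if abs(z[0]-z[1]-60)<1.2: print(bot.close_job())
```

```text
(np.float64(96.48190678482587), np.float64(36.422491866146856)) 441 17315
the job is handed in; nothing more can be done
None
```

The job is handed in: I swung the turntable about 0.97 rad counterclockwise, and the pin sits in the first hole of the aluminium plate. The last camera check measured the knob top 60.1 mm above the disc, against 60 mm when fully home. Both vials are upright, the gripper is clear, and no verdict came back at hand-in.

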